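Find the hidden catch of the key chest and open its drawer

TASK

The wooden key chest on the worktop has a drawer with no visible lock. Somewhere along the black strip in its sloping groove a soft spot hides a recess with the catch: feel along the strip for it and press the catch home, pushing gently (under 30 N on the chest until the drawer springs out). Then take the steel knob, pull the drawer all the way out, and let go, leaving the shaker and the jar on the chest and the food tin beside it where they stand.

Things in the scene. Friction and masses are not known exactly. Their poses are not given: they have to be found in the camera images.
- chest: fixed brown wooden chest, 350 mm wide (y), 160 deep (x), 212 high; origin at the centre of its underside, x from its front to its back, y to its left, z up. Below z = 88 its front (drawer) is upright at x = -80; from there it slopes up and back at 40 degrees to x = -45, z = 117; above, upright at x = -45 to z = 200 under a dark cornice reaching x = -60
- groove_mid (a point): middle of the groove, on the surface of its floor, a black strip; axes as the chest's. The groove is 34 mm wide up the slope, 170 long in y, between rims 3 mm higher. An upright gripper would strike the upper front: tilt it about 40 degrees, fingers forward and down, square to the slope. The whole strip gives up to 4 mm (3.6 N, then 1.2 N/mm), then is firm
- groove_left (a point): left (+y) end of the groove, on the strip's surface, 85 mm from groove_mid. A part of the strip 44 mm long, looking like the rest, is a soft cover over the recess; its middle lies up to 42 mm either side of groove_mid, new each time, found only by touch. It sinks 7 mm at 0.8 to 1.8 N (the strip elsewhere needs 3.6 N to start); closed fingers sink with it
- groove_right (a point): right (-y) end of the groove, the same. Under the sunk cover is the catch: it yields 7 mm more at 3 to 6.5 N and frees the drawer when nearly home. With the strip's own give the fingertips are then 12 to 18 mm below the strip's surface, square to the slope. Hold it about 0.3 s while a spring pushes the drawer out; the drawer stays unlocked afterwards
- knob (a point): centre of the head of the drawer's steel knob, which moves with the drawer: a disc 26 mm in diameter and 14 mm thick, its axis along the chest's x, its centre 26 mm in front of the drawer front and 40 mm above the worktop, on a stem 12 mm thick. Hold it by its sides (closing along y), tool tilted
- drawer (a joint): drawer travel in m along the chest's -x: 0 to 0.004 shut (locked, a little play), about 0.045 after it has sprung out, 0.10 at its stop. Light and damped: about 1.2 N plus 2.5 N at 0.1 m/s
- salt_shaker: loose salt shaker, 44 x 44 x 90 mm, standing on the chest; origin at the centre of its underside
- spice_jar: loose spice jar with a red cap, 45 x 45 x 106 mm, standing on the chest; origin at the centre of its underside
- food_tin: loose food tin, 75 mm in diameter, 110 mm high, on the worktop to the right of the chest; origin at the centre of its underside
Not all that is in view belongs to the job. What is shaped like the food_tin but green or pink is not meant.

How it is judged (in metres and radians):
On the way:
1. the catch is pressed and the drawer springs out by 30 mm or more (value of joint drawer above 0.03 m), for 0.1 s.
At the end, for the whole second after the job is handed in: The drawer is out to its stop (90 mm or more of its 100 mm) and at rest; the shaker and the jar stand upright on the chest and the tin on the worktop, each within 30 mm of where it started (value of joint drawer above 0.09 m and velocity of joint drawer between -0.01 and 0.01 m/s and angle between each of salt_shaker, spice_jar, food_tin's own z axis and vertical below 0.2 rad and distance of each of salt_shaker, spice_jar, food_tin from where it was at the start of the episode below 0.03 m); the robot touches nothing.
It fails at once if more than 30 N between the robot and the chest (or its drawer) before the drawer has sprung out 10 mm (value of joint drawer below 0.01 m and contact force between any of the fingers, the arm and chest above 30 N).
It fails at once if the shaker, the jar or the tin pushed 30 mm or more away or tipped (distance of any of salt_shaker, spice_jar, food_tin from where it was at the start of the episode above 0.03 m or angle between any of salt_shaker, spice_jar, food_tin's own z axis and vertical above 0.5 rad).
It also fails if it takes over 51 s, if anything falls off the work surface, if the arm or the gripper's body presses on something with over 40 N, if the wrist force passes 120 N, or if a joint passes its speed limit or range.

ROBOT

A 6-joint arm with a two-finger parallel gripper is mounted at the origin on a cart in front of the work surface, level with it; the furniture and walls round the work are solid. World frame = base frame: x ahead of the robot, y to its left, z up, the work surface at z = 0. Lengths are in m, angles in degrees, forces in N, time in s.
With the tool pointing down it reaches from about 0.225 to 0.725 m from the base axis. Payload 3.1 kg.
Tool frame: the origin (TCP) lies at the centre of the arm's flange, where the gripper is bolted on; the fingertips stand 173 mm ahead of it and the grasp point (between the pads) lies 155 mm ahead of it (env.nose_length is the distance from the TCP to the fingertips, in m); z points along the fingers, y is the line along which they close (so a half turn about z gives the same grasp; the last joint's range is limited). The gripper opens to 85 mm and grips with 20 to 120 N. Pads are 22 mm wide; open, the fingers measure 114 mm over their backs; the gripper's body (76 mm by 85 mm) begins 54 mm behind the grasp point. The pads swing forward as they close: fully open they stand 13 mm farther back than shut.
Start: joints at [-82.036, 2.75, 5.684, 92.934, 0, 82.678], TCP at [0.138, -0.506, 0.405] pointing down, gripper open.
Joint ranges: [-166.93, 166.93], [-56.73, 111.36], [-69.38, 81.34], [-121.58, 131.49], [-85.45, 84.26], [-180, 180]. Speed limits (degrees/s): [159.86, 159.86, 180, 180, 180, 180].

INTERFACE

Orientations are given as [roll, pitch, yaw] about the fixed x, y, z axes, in that order (R = Rz(yaw) Ry(pitch) Rx(roll)).
In Python, from bench import env gives the robot as it stands.
- The arm moves only by the tool step_arm, never from a script. Its argument "series" is a list of rows, each an object of numbers: "x", "y", "z": the shift along the world's x, y, z in cm; "rx", "ry", "rz": the turn, a rotation vector about the world's x, y, z in rad; "fingers": the finger opening in cm, from 0 to 8.54. In form: [{"x": .., "y": .., "z": .., "rx": .., "ry": .., "rz": .., "fingers": ..}, ...]. A call has 1 to 20 rows; each row is the pose to reach, as a shift and turn from the pose commanded when the call began; what a row does not reach only later rows make up. A row lasts 1/12 s, in which the tool goes at most 41.7 mm and 7.16 degrees, less where a joint would pass 70% of its speed; a pose out of reach is approached as far as the arm can. A call with a gripper value outside its range is refused whole. The fingers move at their own pace and stop on an object; "grip_force" is the grip in N (left out, the last holds). Time passes only in rows, so rows that repeat a pose let the fingers close. It gives the time, the measured TCP pose, the force, the opening and the grip force at its end, in the units of the state.
- env.get_obs(): the state, without advancing time (a new reading comes with each control period).
- env.get_image(name): name is "scene" or "top" or "wrist"; returns a dict with "color" (400x640x3 uint8, red, green, blue), "mtx" (3x3 intrinsics, pixels), "k1" (the pictures are not rectified: a ray, as slopes to the right and down, at radius r is drawn at 1 + k1 r^2 times it, then the intrinsics apply), "R" (3x3) and "t" (3): a world point X has camera coordinates R X + t; the wrist camera has in their place "T_tool_cam" (4x4, takes a point from camera to tool coordinates, whose origin is the TCP and whose axes are the flange's). Camera axes: x right, y down, z forward; pixel columns grow to the right and rows downward; lengths in m; the calibration is good to about 2 mm. A picture is of the moment at which its call begins: read the wrist's pose just before it. There is no depth.
- env.job_done(): hands the job in; it is judged then, once.
Trained networks look in a picture, given as the dict that the camera call returned (one of the last four; its "shot" number tells which), for a name from the list of things; names that differ only in an ending like _2 or _b are one class to them, and where a whole thing is asked for, a point or a joint stands for the part that bears it (a point fixed in the world has none). Each returns a list of dicts, best first, with "p" (0 to 1); they miss things now and then, are a little off and sometimes report something else, mostly with a low value. They report only what shows in the picture. A call takes as long as a camera call. They do not tell look-alikes from the thing itself.
- env.silhouettes(picture, query): "mask" (400x640 bool, what is visible of it).
- env.tip_of(picture, query): "centre" ([x, y, z] in m, in world coordinates, good to about 4 mm: a listed point, or the origin of a listed thing).
The state is a dict: "time": time; "joint_positions": joint angles; "qvel": joint speeds; "joint_efforts": joint torques, N m; "tcp_pos": TCP position; "eef_rot": TCP orientation; "ft_force": force on the tool from outside, world axes, zero at the start; "moment": the same for the moment, N m; "gripper_width": opening from 0.0 (shut) to 1.0 (fully open); "grasp_force": force on a finger pad.
Only numpy, scipy, OpenCV 4.12 (cv2) and the standard library are available. Lean on these libraries where they do the work, as an engineer would, in place of code of your own. Each camera call takes 0.05 s, during which the arm holds its last target. There are 200 camera calls.

## Working session

There is one attempt and no reset: what is moved stays moved. The work goes in short steps, Python scripts to look and compute and a tool call to move; the robot and the scene stay as the last step left them, time stands still between calls to the robot, and variables do not carry over. Pictures are saved under pics/ and viewed, at most 10 in all, crops included, and the job is handed in when it is done.

Besides the shell and the picture viewer there is one more tool, called after "Call:" by a JSON object that holds its "fn" and its "kwargs". step_arm: Moves the arm, as the interface text tells. Its arguments: {"type":"object","properties":{"series":{"type":"array","items":{"type":"object","properties":{"x":{"type":"number"},"y":{"type":"number"},"z":{"type":"number"},"rx":{"type":"number"},"ry":{"type":"number"},"rz":{"type":"number"},"fingers":{"type":"number"}}}},"grip_force":{"type":"number"}},"required":["series"]}

```bash
mkdir -p pics; python3 - <<'E'
from bench import env
import cv2,numpy as np
o=env.get_obs();print({k:np.round(v,3) for k,v in o.items()})
for n in ("scene","top"):
    p=env.get_image(n);cv2.imwrite(f"pics/{n}0.png",p["color"][:,:,::-1])
    print(n,np.round(-p["R"].T@p["t"],3))
    for q in ("chest","groove_mid","groove_left","groove_right","knob","salt_shaker","spice_jar","food_tin"):
        print(q,[(round(d["p"],2),np.round(d["centre"],4).tolist()) for d in env.tip_of(p,q)[:3]])
E
```

```text
{'time': np.float64(0.0), 'joint_positions': array([-8.2037e+01,  2.7940e+00,  5.5890e+00,  9.2933e+01, -1.0000e-03,
        8.2675e+01]), 'qvel': array([-0.016, -0.074, -0.061,  0.076, -0.001, -0.066]), 'joint_efforts': array([ 0.0000e+00, -3.3878e+01,  3.2002e+01,  2.0000e-02, -0.0000e+00,
       -0.0000e+00]), 'tcp_pos': array([ 0.138, -0.506,  0.403]), 'eef_rot': array([-1.79864e+02, -1.70000e-02,  1.52880e+01]), 'ft_force': array([ 0.115, -0.269, -0.028]), 'moment': array([ 0.04 , -0.018,  0.021]), 'grasp_force': np.float64(0.0), 'gripper_width': np.float64(1.005)}
scene [-0.129 -0.932  0.97 ]
chest [(0.75, [0.6607, -0.1512, -0.0047])]
groove_mid [(0.9, [0.6026, -0.1568, 0.1011])]
groove_left [(0.72, [0.5998, -0.0711, 0.0991])]
groove_right [(0.89, [0.6102, -0.2392, 0.1041])]
knob [(0.8, [0.5569, -0.1553, 0.0379])]
salt_shaker [(0.96, [0.6655, -0.0277, 0.2124])]
spice_jar [(0.85, [0.6951, -0.2004, 0.2172])]
food_tin [(0.88, [0.3922, -0.3874, 0.0]), (0.83, [0.4689, -0.4664, 0.0031]), (0.79, [0.6499, -0.4249, 0.0007])]
top [-0.025 -0.242  1.197]
chest [(0.59, [0.6692, -0.1552, 0.002])]
groove_mid [(0.58, [0.5981, -0.1558, 0.1049])]
groove_left [(0.85, [0.5965, -0.0711, 0.1032])]
groove_right [(0.56, [0.609, -0.2425, 0.0993])]
knob [(0.75, [0.5589, -0.1564, 0.0408])]
salt_shaker [(0.79, [0.6659, -0.0291, 0.2141]), (0.63, [0.6701, -0.1545, 0.0006])]
spice_jar [(0.7, [0.6911, -0.1958, 0.2084]), (0.19, [0.6011, -0.0725, 0.1041])]
food_tin [(0.89, [0.3941, -0.3806, 0.0009]), (0.72, [0.4754, -0.4687, 0.0023]), (0.65, [0.6485, -0.424, 0.0007])]
```

View pics/scene0.png

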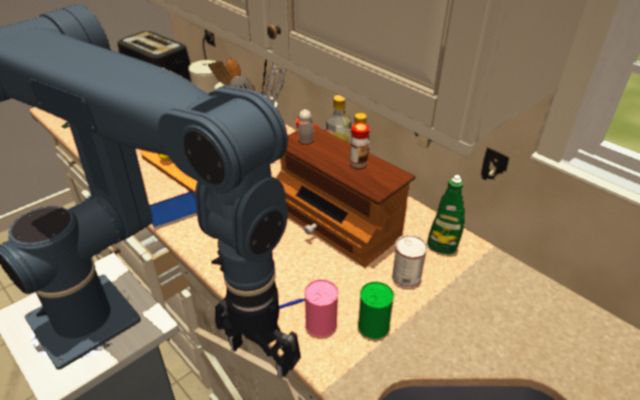

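View pics/top0.png

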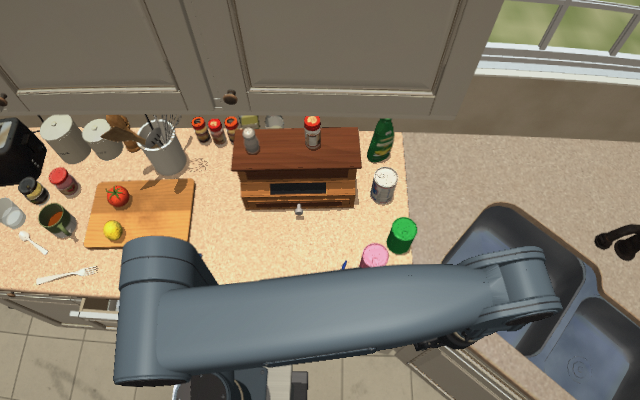

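The scene picture shows the chest with its black groove at (323,203) and the knob at (310,230). The real tin is the white one at (408,262), and the pink and green ones are decoys. I'll fit the chest pose to the detections and work out the approach.

```bash
cat > h.py <<'E'
import numpy as np, json
from bench import env
from scipy.spatial.transform import Rotation as R
from scipy.optimize import least_squares
M={"groove_mid":(-.0625,0,.1025),"groove_left":(-.0625,.085,.1025),"groove_right":(-.0625,-.085,.1025),"knob":(-.106,0,.04),"chest":(0,0,0)}
def fit(obs): # obs list (name,xyz,weight) -> cx,cy,yaw(rad)
    f=lambda s:np.concatenate([w*((R.from_euler('z',s[2]).apply(M[n])+[s[0],s[1],0])-x)[:2] for n,x,w in obs])
    r=least_squares(f,[.66,-.155,0.07],loss='soft_l1',f_scale=.004); return r.x
def pose():
    o=env.get_obs(); return o,np.array(o["tcp_pos"]),R.from_euler('xyz',o["eef_rot"],degrees=True)
def target(s,tip,off,lat=0,tilt=40,nose=.173):
    """TCP pose: nose point at chest point tip, off m outward along tool axis"""
    Rc=R.from_euler('z',s[2]); Rt=Rc*R.from_euler('y',-tilt,degrees=True)*R.from_euler('x',180,degrees=True)
    p=Rc.apply(np.array(tip)+[0,lat,0])+[s[0],s[1],0]-Rt.apply([0,0,nose+off]); return p,Rt
def delta(p,Rt):
    o,p0,R0=pose(); return np.round((p-p0)*100,2),np.round((Rt*R0.inv()).as_rotvec(),3)
E
python3 - <<'E'
from h import *
obs=[]
for n in ("scene","top"):
    p=env.get_image(n)
    for q in M:
        d=env.tip_of(p,q)
        if d and d[0]["p"]>.5: obs.append((q,np.array(d[0]["centre"]),.5 if q=="chest" else 1))
s=fit(obs);print(s,np.degrees(s[2]));json.dump(list(s),open("s0.json","w"))
for q,x,w in obs: print(q,np.round((x-(R.from_euler('z',s[2]).apply(M[q])+[s[0],s[1],0]))*1000,1))
print(delta(*target(s,M["groove_mid"],.07)),target(s,M["groove_mid"],.07)[0], env.nose_length)
E
```

```text
[ 0.66404213 -0.15232135  0.06439799] 3.6897329438555286
groove_mid [ 3.1  0.5 -0.5]
groove_left [ 1.1  0.7 -0.8]
groove_right [-0.4 -1.9  1.8]
knob [-4.   0.6 -4.4]
chest [-2.3  0.5 -4.3]
groove_mid [-4.6  3.6  2.1]
groove_left [0.6 0.4 0.4]
groove_right [  37.6 -181.1 -103.8]
knob [-2.8  1.2  2. ]
chest [ 4.7 -2.4  1. ]
(array([ 30.74,  34.  , -11.61]), array([ 0.115, -0.69 , -0.194])) [ 0.44579807 -0.16639529  0.2886488 ] 0.1734
```

Call:
{"fn": "step_arm", "kwargs": {"series": [{"x":15,"y":17,"z":-3,"rx":0.06,"ry":-0.35,"rz":-0.1,"fingers":0},{"x":15,"y":17,"z":-3,"rx":0.06,"ry":-0.35,"rz":-0.1,"fingers":0},{"x":15,"y":17,"z":-3,"rx":0.06,"ry":-0.35,"rz":-0.1,"fingers":0},{"x":15,"y":17,"z":-3,"rx":0.06,"ry":-0.35,"rz":-0.1,"fingers":0},{"x":15,"y":17,"z":-3,"rx":0.06,"ry":-0.35,"rz":-0.1,"fingers":0},{"x":30.7,"y":34,"z":-11.6,"rx":0.115,"ry":-0.69,"rz":-0.194,"fingers":0},{"x":30.7,"y":34,"z":-11.6,"rx":0.115,"ry":-0.69,"rz":-0.194,"fingers":0},{"x":30.7,"y":34,"z":-11.6,"rx":0.115,"ry":-0.69,"rz":-0.194,"fingers":0},{"x":30.7,"y":34,"z":-11.6,"rx":0.115,"ry":-0.69,"rz":-0.194,"fingers":0},{"x":30.7,"y":34,"z":-11.6,"rx":0.115,"ry":-0.69,"rz":-0.194,"fingers":0},{"x":30.7,"y":34,"z":-11.6,"rx":0.115,"ry":-0.69,"rz":-0.194,"fingers":0},{"x":30.7,"y":34,"z":-11.6,"rx":0.115,"ry":-0.69,"rz":-0.194,"fingers":0},{"x":30.7,"y":34,"z":-11.6,"rx":0.115,"ry":-0.69,"rz":-0.194,"fingers":0},{"x":30.7,"y":34,"z":-11.6,"rx":0.115,"ry":-0.69,"rz":-0.194,"fingers":0}]}}

```text
time: 2.67
tcp_pos: [0.4453, -0.1654, 0.288]
eef_rot: [-180.0, -39.9, 3.8]
ft_force: [-0.2, -0.2, -0.2]
gripper_width: -0.0
grasp_force: 0.0
```

```bash
python3 - <<'E'
from h import *
import cv2
o,p,r=pose();print(o["time"],p,o["eef_rot"],o["ft_force"],o["gripper_width"])
obs=[]
for n in ("wrist","scene","top"):
    im=env.get_image(n)
    if n!="top":cv2.imwrite(f"pics/{n}1.png",im["color"][:,:,::-1])
    for q in M:
        d=env.tip_of(im,q)
        if d and d[0]["p"]>.4: obs.append((q,np.array(d[0]["centre"]),.5 if q=="chest" else 1));print(n,q,round(d[0]["p"],2),np.round(d[0]["centre"],4))
s=fit(obs);print(s,np.degrees(s[2]));json.dump(list(s),open("s1.json","w"))
s0=json.load(open("s0.json"));print(delta(*target(s,M["groove_mid"],.07)))
E
```

```text
2.6667 [ 0.44534101 -0.1653753   0.28797183] [-179.98666864  -39.92071559    3.81444021] [-0.19174892 -0.21507877 -0.22004302] -0.000443536246110201
wrist groove_mid 0.95 [ 0.6005 -0.1598  0.1004]
wrist groove_left 0.98 [ 0.6028 -0.0711  0.1026]
wrist groove_right 0.61 [ 0.6068 -0.2422  0.0992]
wrist chest 0.84 [ 0.6623 -0.1515  0.0026]
scene groove_mid 0.66 [ 0.6018 -0.1595  0.0999]
scene groove_left 0.92 [ 0.6031 -0.0713  0.1015]
scene groove_right 0.71 [ 0.6067 -0.2411  0.1049]
scene knob 0.95 [ 0.5566 -0.1548  0.0368]
scene chest 0.7 [ 0.6631 -0.1516 -0.0022]
top groove_mid 0.67 [ 0.6002 -0.1554  0.0976]
top groove_left 0.67 [ 0.5977 -0.0696  0.0996]
top groove_right 0.71 [ 0.6907 -0.1918  0.2137]
top chest 0.86 [ 0.6713 -0.1544  0.0035]
[ 0.66544851 -0.15314106  0.04159319] 2.3831141535568374
(array([ 0.15,  0.41, -0.  ]), array([ 0.   ,  0.   , -0.023]))
```

View pics/wrist1.png

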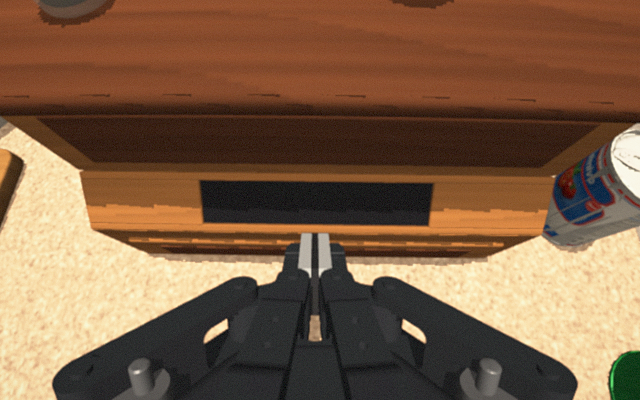

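The wrist picture shows the strip with corners near (201,180), (433,183), (431,227) and (203,222). The closed fingertips are at (315,237). I'll fit the chest pose to those corners.

```bash
cat >> h.py <<'E'
def strip_fit():
    import cv2
    o,p,r=pose(); im=env.get_image("wrist"); g=im["color"].max(2).astype(np.uint8)
    m=np.zeros_like(g); m[165:232,180:460]=(g[165:232,180:460]<50)*255
    m=cv2.morphologyEx(m,cv2.MORPH_OPEN,np.ones((7,7)))
    c=max(cv2.findContours(m,0,1)[0],key=cv2.contourArea); hull=cv2.convexHull(c)
    c4=cv2.approxPolyDP(hull,8,True)[:,0].astype(float)
    T=im["T_tool_cam"]; Rw=r*R.from_matrix(T[:3,:3]); tw=p+r.apply(T[:3,3])
    u=lambda px:cv2.undistortPoints(px[None],im["mtx"],np.array([im["k1"],0,0,0.]))[0] if px.ndim==2 else 0
    d=Rw.apply(np.c_[u(c4),np.ones(len(c4))]); t0=np.radians(40)
    C=np.array([[-.0625+e*.017*np.cos(t0),l*.085,.1025+e*.017*np.sin(t0)] for e in(1,-1) for l in(1,-1)])
    def f(s):
        X=R.from_euler('z',s[2]).apply(C)+[s[0],s[1],0]; c=Rw.inv().apply(X-tw); c=c[:,:2]/c[:,2:]
        q=u(c4); return np.concatenate([c[i]-q[np.argmin(((q-c[i])**2).sum(1))] for i in range(4)])*im["mtx"][0,0]
    s=least_squares(f,json.load(open("s1.json"))).x
    return s,c4,f(s)
E
python3 - <<'E'
from h import *
s,c4,e=strip_fit();print(c4.tolist(),s,np.degrees(s[2]),np.round(e,1))
json.dump(list(s),open("s2.json","w"))
for l in(0,.042,-.042):print(delta(*target(s,M["groove_mid"],.008,l)))
E
```

```text
Traceback (most recent call last):
  File "h.py", line 26, in strip_fit
    d=Rw.apply(np.c_[u(c4),np.ones(len(c4))]); t0=np.radians(40)
               ~~~~~^^^^^^^^^^^^^^^^^^^^^^^^
ValueError: all the input array dimensions except for the concatenation axis must match exactly, but along dimension 0, the array at index 0 has size 1 and the array at index 1 has size 4
```

```bash
python3 - <<'E'
t=open("h.py").read().split("\n")
t=[("    u=lambda px:cv2.undistortPoints(px[:,None],im['mtx'],np.array([im['k1'],0,0,0.]))[:,0]" if "u=lambda" in l else "    t0=np.radians(40)" if "d=Rw.apply" in l else l) for l in t]
open("h.py","w").write("\n".join(t))
E
python3 - <<'E'
from h import *
s,c4,e=strip_fit();print(c4.tolist(),s,np.degrees(s[2]),np.round(e,1))
json.dump(list(s),open("s2.json","w"))
for l in(0,.042,-.042):print(delta(*target(s,M["groove_mid"],.008,l)))
E
```

```text
[[200.0, 182.0], [428.0, 185.0], [424.0, 224.0], [208.0, 222.0]] [ 0.66525315 -0.151829    0.05516374] 3.1606494107512586 [-1.7 -2.1  4.1 -3.  -5.2  1.3  2.8  1.5]
(array([ 4.13,  0.47, -4.75]), array([ 0.   ,  0.   , -0.009]))
(array([ 3.9 ,  4.66, -4.75]), array([ 0.   ,  0.   , -0.009]))
(array([ 4.36, -3.73, -4.75]), array([ 0.   ,  0.   , -0.009]))
```

Call:
{"fn": "step_arm", "kwargs": {"series": [{"x":2,"y":0.25,"z":-2.4,"rz":-0.009},{"x":4.1,"y":0.5,"z":-4.75,"rz":-0.009},{"x":4.1,"y":0.5,"z":-4.75,"rz":-0.009},{"x":4.1,"y":0.5,"z":-4.75,"rz":-0.009},{"x":4.1,"y":0.5,"z":-4.75,"rz":-0.009}]}}

```text
$.series[0]: bad value
```

Call:
{"fn": "step_arm", "kwargs": {"series": [{"x":0.13,"y":0.01,"z":-0.15},{"x":0.26,"y":0.01,"z":-0.31},{"x":0.39,"y":0.02,"z":-0.46},{"x":0.45,"y":0.02,"z":-0.54},{"x":0.51,"y":0.03,"z":-0.61},{"x":0.51,"y":0.03,"z":-0.61}]}}

```text
$.series[0]: bad value
```

Call:
{"fn": "step_arm", "kwargs": {"series": [{"x":0.06,"y":0,"z":-0.08},{"x":0.13,"y":0.01,"z":-0.15},{"x":0.13,"y":0.01,"z":-0.15}]}}

```text
$.series[0]: bad value
```

Call:
{"fn": "step_arm", "kwargs": {"series": [{"x":2,"y":0.25,"z":-2.4,"rx":0,"ry":0,"rz":-0.009,"fingers":0},{"x":4.1,"y":0.5,"z":-4.75,"rx":0,"ry":0,"rz":-0.009,"fingers":0},{"x":4.1,"y":0.5,"z":-4.75,"rx":0,"ry":0,"rz":-0.009,"fingers":0},{"x":4.1,"y":0.5,"z":-4.75,"rx":0,"ry":0,"rz":-0.009,"fingers":0},{"x":4.1,"y":0.5,"z":-4.75,"rx":0,"ry":0,"rz":-0.009,"fingers":0}]}}

```text
time: 4.08
tcp_pos: [0.4864, -0.1613, 0.2413]
eef_rot: [180.0, -40.0, 3.2]
ft_force: [0.4, 0.5, 0.3]
gripper_width: -0.0
grasp_force: 0.0
```

Call:
{"fn": "step_arm", "kwargs": {"series": [{"x":0.13,"y":0.01,"z":-0.15,"rx":0,"ry":0,"rz":0,"fingers":0},{"x":0.26,"y":0.01,"z":-0.31,"rx":0,"ry":0,"rz":0,"fingers":0},{"x":0.39,"y":0.02,"z":-0.46,"rx":0,"ry":0,"rz":0,"fingers":0},{"x":0.51,"y":0.03,"z":-0.61,"rx":0,"ry":0,"rz":0,"fingers":0},{"x":0.51,"y":0.03,"z":-0.61,"rx":0,"ry":0,"rz":0,"fingers":0}]}}

```text
time: 4.5
tcp_pos: [0.4915, -0.1612, 0.2353]
eef_rot: [180.0, -40.0, 3.2]
ft_force: [0.3, 0.4, -0.2]
gripper_width: -0.002
grasp_force: 0.0
```

Call:
{"fn": "step_arm", "kwargs": {"series": [{"x":0.06,"y":0,"z":-0.08,"rx":0,"ry":0,"rz":0,"fingers":0},{"x":0.13,"y":0.01,"z":-0.15,"rx":0,"ry":0,"rz":0,"fingers":0},{"x":0.13,"y":0.01,"z":-0.15,"rx":0,"ry":0,"rz":0,"fingers":0}]}}

```text
time: 4.75
tcp_pos: [0.4928, -0.1611, 0.2338]
eef_rot: [180.0, -40.0, 3.2]
ft_force: [-2.1, 0.4, 0.9]
gripper_width: -0.0
grasp_force: 1.2
```

Call:
{"fn": "step_arm", "kwargs": {"series": [{"x":0.06,"y":0,"z":-0.08,"rx":0,"ry":0,"rz":0,"fingers":0},{"x":0.06,"y":0,"z":-0.08,"rx":0,"ry":0,"rz":0,"fingers":0}]}}

```text
time: 4.92
tcp_pos: [0.4933, -0.1611, 0.2332]
eef_rot: [180.0, -40.0, 3.2]
ft_force: [-4.6, 0.5, 3.6]
gripper_width: 0.001
grasp_force: 3.1
```

Call:
{"fn": "step_arm", "kwargs": {"series": [{"x":0.06,"y":0,"z":-0.08,"rx":0,"ry":0,"rz":0,"fingers":0},{"x":0.06,"y":0,"z":-0.08,"rx":0,"ry":0,"rz":0,"fingers":0}]}}

```text
time: 5.08
tcp_pos: [0.4939, -0.1611, 0.2325]
eef_rot: [180.0, -40.0, 3.2]
ft_force: [-4.8, 1.2, 3.9]
gripper_width: -0.004
grasp_force: 3.6
```

Call:
{"fn": "step_arm", "kwargs": {"series": [{"x":-0.39,"y":0,"z":0.46,"rx":0,"ry":0,"rz":0,"fingers":0},{"x":-0.47,"y":1.5,"z":0.46,"rx":0,"ry":0,"rz":0,"fingers":0},{"x":-0.28,"y":1.5,"z":0.23,"rx":0,"ry":0,"rz":0,"fingers":0},{"x":-0.08,"y":1.5,"z":0,"rx":0,"ry":0,"rz":0,"fingers":0},{"x":-0.08,"y":1.5,"z":0,"rx":0,"ry":0,"rz":0,"fingers":0}]}}

```text
time: 5.5
tcp_pos: [0.4934, -0.1457, 0.2322]
eef_rot: [-179.9, -40.1, 3.2]
ft_force: [-5.3, 3.6, 6.0]
gripper_width: -0.002
grasp_force: 3.8
```

Call:
{"fn": "step_arm", "kwargs": {"series": [{"x":-0.39,"y":0,"z":0.46,"rx":0,"ry":0,"rz":0,"fingers":0},{"x":-0.47,"y":1.5,"z":0.46,"rx":0,"ry":0,"rz":0,"fingers":0},{"x":-0.28,"y":1.5,"z":0.23,"rx":0,"ry":0,"rz":0,"fingers":0},{"x":-0.08,"y":1.5,"z":0,"rx":0,"ry":0,"rz":0,"fingers":0},{"x":-0.08,"y":1.5,"z":0,"rx":0,"ry":0,"rz":0,"fingers":0}]}}

```text
time: 5.92
tcp_pos: [0.4925, -0.1313, 0.2314]
eef_rot: [180.0, -40.0, 3.2]
ft_force: [-0.5, 0.3, 0.3]
gripper_width: 0.001
grasp_force: 0.5
```

Call:
{"fn": "step_arm", "kwargs": {"series": [{"x":-0.39,"y":0,"z":0.46,"rx":0,"ry":0,"rz":0,"fingers":0},{"x":-0.46,"y":1.2,"z":0.46,"rx":0,"ry":0,"rz":0,"fingers":0},{"x":-0.27,"y":1.2,"z":0.23,"rx":0,"ry":0,"rz":0,"fingers":0},{"x":-0.07,"y":1.2,"z":0,"rx":0,"ry":0,"rz":0,"fingers":0},{"x":-0.07,"y":1.2,"z":0,"rx":0,"ry":0,"rz":0,"fingers":0}]}}

```text
time: 6.33
tcp_pos: [0.4918, -0.1193, 0.2316]
eef_rot: [180.0, -40.0, 3.2]
ft_force: [0.1, -0.2, 1.0]
gripper_width: 0.0
grasp_force: 0.4
```

The cover gives way at about +30 and +42 mm and is firm at 0 and +15 mm. I'll press at about +36 mm.

Call:
{"fn": "step_arm", "kwargs": {"series": [{"x":0.03,"y":-0.5,"z":0,"rx":0,"ry":0,"rz":0,"fingers":0},{"x":0.16,"y":-0.5,"z":-0.15,"rx":0,"ry":0,"rz":0,"fingers":0},{"x":0.29,"y":-0.49,"z":-0.31,"rx":0,"ry":0,"rz":0,"fingers":0},{"x":0.29,"y":-0.49,"z":-0.31,"rx":0,"ry":0,"rz":0,"fingers":0}]}}

```text
time: 6.67
tcp_pos: [0.4948, -0.1246, 0.2287]
eef_rot: [179.9, -40.0, 3.2]
ft_force: [-0.8, -1.8, 1.5]
gripper_width: -0.001
grasp_force: 0.7
```

Call:
{"fn": "step_arm", "kwargs": {"series": [{"x":0.06,"y":0,"z":-0.08,"rx":0,"ry":0,"rz":0,"fingers":0},{"x":0.13,"y":0.01,"z":-0.15,"rx":0,"ry":0,"rz":0,"fingers":0},{"x":0.13,"y":0.01,"z":-0.15,"rx":0,"ry":0,"rz":0,"fingers":0}]}}

```text
time: 6.92
tcp_pos: [0.496, -0.1242, 0.2276]
eef_rot: [179.9, -40.0, 3.2]
ft_force: [-1.5, -1.3, 1.4]
gripper_width: -0.002
grasp_force: 1.4
```

Call:
{"fn": "step_arm", "kwargs": {"series": [{"x":0.06,"y":0,"z":-0.08,"rx":0,"ry":0,"rz":0,"fingers":0},{"x":0.13,"y":0.01,"z":-0.15,"rx":0,"ry":0,"rz":0,"fingers":0},{"x":0.13,"y":0.01,"z":-0.15,"rx":0,"ry":0,"rz":0,"fingers":0}]}}

```text
time: 7.17
tcp_pos: [0.4972, -0.1241, 0.2263]
eef_rot: [179.9, -40.0, 3.2]
ft_force: [-4.4, -2.4, 3.4]
gripper_width: 0.0
grasp_force: 3.3
```

Call:
{"fn": "step_arm", "kwargs": {"series": [{"x":0.06,"y":-0.15,"z":-0.08,"rx":0,"ry":0,"rz":0,"fingers":0},{"x":0.13,"y":-0.15,"z":-0.15,"rx":0,"ry":0,"rz":0,"fingers":0},{"x":0.13,"y":-0.15,"z":-0.15,"rx":0,"ry":0,"rz":0,"fingers":0}]}}

```text
time: 7.42
tcp_pos: [0.4985, -0.1248, 0.2247]
eef_rot: [-179.9, -40.0, 3.2]
ft_force: [-5.8, -0.2, 4.8]
gripper_width: -0.005
grasp_force: 3.7
```

Call:
{"fn": "step_arm", "kwargs": {"series": [{"x":0.06,"y":0,"z":-0.08,"rx":0,"ry":0,"rz":0,"fingers":0},{"x":0.13,"y":0.01,"z":-0.15,"rx":0,"ry":0,"rz":0,"fingers":0},{"x":0.13,"y":0.01,"z":-0.15,"rx":0,"ry":0,"rz":0,"fingers":0}]}}

```text
time: 7.67
tcp_pos: [0.4999, -0.1247, 0.2231]
eef_rot: [-179.9, -40.0, 3.2]
ft_force: [-2.7, -0.2, 4.0]
gripper_width: 0.0
grasp_force: 2.4
```

Call:
{"fn": "step_arm", "kwargs": {"series": [{"x":0.06,"y":0,"z":-0.08,"rx":0,"ry":0,"rz":0,"fingers":0},{"x":0.13,"y":0.01,"z":-0.15,"rx":0,"ry":0,"rz":0,"fingers":0},{"x":0.13,"y":0.01,"z":-0.15,"rx":0,"ry":0,"rz":0,"fingers":0},{"x":0.13,"y":0.01,"z":-0.15,"rx":0,"ry":0,"rz":0,"fingers":0},{"x":0.13,"y":0.01,"z":-0.15,"rx":0,"ry":0,"rz":0,"fingers":0},{"x":0.13,"y":0.01,"z":-0.15,"rx":0,"ry":0,"rz":0,"fingers":0}]}}

```text
time: 8.17
tcp_pos: [0.5012, -0.1247, 0.2215]
eef_rot: [-180.0, -40.0, 3.2]
ft_force: [-3.7, 3.1, 4.1]
gripper_width: 0.0
grasp_force: 2.7
```

```bash
python3 - <<'E'
from h import *
s=json.load(open("s2.json"));Rc=R.from_euler('z',s[2])
for n in ("scene","top"):
    d=env.tip_of(env.get_image(n),"knob")
    print(n,[(round(k["p"],2),np.round(k["centre"],4),np.round(Rc.inv().apply(np.array(k["centre"])-[s[0],s[1],0]),4)) for k in d[:2]])
E
```

```text
scene [(0.94, array([ 0.5159, -0.1573,  0.0361]), array([-0.1494,  0.0028,  0.0361])), (0.54, array([ 0.6954, -0.2025,  0.2172]), array([ 0.0273, -0.0523,  0.2172]))]
top [(0.84, array([ 0.5136, -0.1614,  0.0408]), array([-0.152 , -0.0012,  0.0408]))]
```

The drawer has sprung out by about 45 mm, putting the knob near (0.5145, -0.160, 0.04). I'll retract and go to the pre-grasp pose.

Call:
{"fn": "step_arm", "kwargs": {"series": [{"x":-1.3,"y":-0.07,"z":1.5,"rx":0,"ry":0,"rz":0,"fingers":0},{"x":-2.6,"y":-0.14,"z":3.1,"rx":0,"ry":0,"rz":0,"fingers":0},{"x":-5.1,"y":-0.3,"z":6.1,"rx":0,"ry":0,"rz":0,"fingers":0},{"x":-9,"y":-2.5,"z":3,"rx":0,"ry":0,"rz":0,"fingers":5},{"x":-12.5,"y":-4.3,"z":-1.7,"rx":0,"ry":0,"rz":0,"fingers":5},{"x":-12.5,"y":-4.3,"z":-1.7,"rx":0,"ry":0,"rz":0,"fingers":5},{"x":-12.5,"y":-4.3,"z":-1.7,"rx":0,"ry":0,"rz":0,"fingers":5},{"x":-12.5,"y":-4.3,"z":-1.7,"rx":0,"ry":0,"rz":0,"fingers":5},{"x":-12.5,"y":-4.3,"z":-1.7,"rx":0,"ry":0,"rz":0,"fingers":5}]}}

```text
time: 9.12
tcp_pos: [0.3765, -0.1687, 0.205]
eef_rot: [179.8, -40.1, 3.2]
ft_force: [0.5, 0.1, 0.4]
gripper_width: 0.583
grasp_force: 0.0
```

```bash
python3 - <<'E'
from h import *
import cv2
s=json.load(open("s2.json"));Rc=R.from_euler('z',s[2])
K=[]
for n in ("wrist","scene","top"):
    im=env.get_image(n)
    if n=="wrist":cv2.imwrite("pics/w3.png",im["color"][:,:,::-1])
    d=env.tip_of(im,"knob")
    for k in d[:1]:
        c=Rc.inv().apply(np.array(k["centre"])-[s[0],s[1],0]);print(n,round(k["p"],2),np.round(k["centre"],4),np.round(c,4))
        if k["p"]>.5: K.append(c)
k=np.median(K,0);k[1]*=1;k[2]=.04;print(k)
print(delta(*target(s,k,.003,nose=.155)),env.get_obs()["gripper_width"])
E
```

```text
wrist 0.9 [ 0.5152 -0.162   0.0407] [-0.1504 -0.0019  0.0407]
scene 0.9 [ 0.5162 -0.1567  0.0359] [-0.1491  0.0034  0.0359]
top 0.63 [ 0.5146 -0.1593  0.0445] [-0.1508  0.0008  0.0445]
[-0.15038569  0.00084674  0.04      ]
(array([ 3.66,  0.32, -4.49]), array([ 0.002,  0.002, -0.002])) 0.5895252236403823
```

View pics/w3.png

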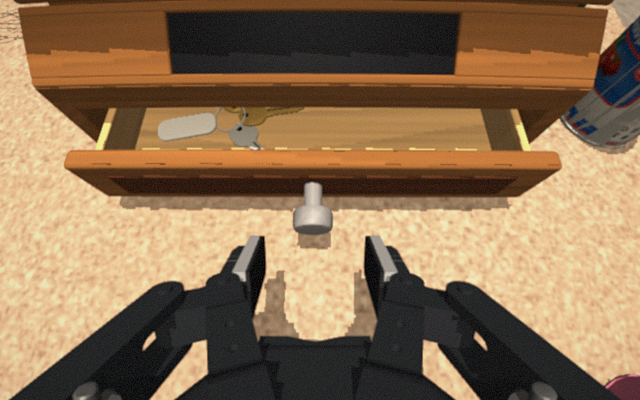

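The drawer is open with the keys visible. The knob at (313,213) is centred between the fingertips at (250,255) and (380,255). I'll advance and grip.

Call:
{"fn": "step_arm", "kwargs": {"grip_force": 30, "series": [{"x":1.8,"y":0.1,"z":-2.2,"rx":0,"ry":0,"rz":0,"fingers":5},{"x":3.6,"y":0.25,"z":-4.4,"rx":0,"ry":0,"rz":0,"fingers":5},{"x":3.6,"y":0.25,"z":-4.4,"rx":0,"ry":0,"rz":0,"fingers":5},{"x":3.6,"y":0.25,"z":-4.4,"rx":0,"ry":0,"rz":0,"fingers":1.5},{"x":3.6,"y":0.25,"z":-4.4,"rx":0,"ry":0,"rz":0,"fingers":1.5},{"x":3.6,"y":0.25,"z":-4.4,"rx":0,"ry":0,"rz":0,"fingers":1.5},{"x":3.6,"y":0.25,"z":-4.4,"rx":0,"ry":0,"rz":0,"fingers":1.5},{"x":3.6,"y":0.25,"z":-4.4,"rx":0,"ry":0,"rz":0,"fingers":1.5},{"x":3.6,"y":0.25,"z":-4.4,"rx":0,"ry":0,"rz":0,"fingers":1.5}]}}

```text
time: 10.17
tcp_pos: [0.4119, -0.1657, 0.161]
eef_rot: [179.9, -40.0, 3.2]
ft_force: [-1.8, 0.8, -0.8]
gripper_width: 0.287
grasp_force: 29.9
```

Call:
{"fn": "step_arm", "kwargs": {"series": [{"x":-0.5,"y":-0.03,"z":0,"rx":0,"ry":0,"rz":0,"fingers":1.5},{"x":-1,"y":-0.06,"z":0,"rx":0,"ry":0,"rz":0,"fingers":1.5},{"x":-1.5,"y":-0.08,"z":0,"rx":0,"ry":0,"rz":0,"fingers":1.5},{"x":-2,"y":-0.11,"z":0,"rx":0,"ry":0,"rz":0,"fingers":1.5},{"x":-2.5,"y":-0.14,"z":0,"rx":0,"ry":0,"rz":0,"fingers":1.5},{"x":-3,"y":-0.17,"z":0,"rx":0,"ry":0,"rz":0,"fingers":1.5},{"x":-3.5,"y":-0.19,"z":0,"rx":0,"ry":0,"rz":0,"fingers":1.5},{"x":-4,"y":-0.22,"z":0,"rx":0,"ry":0,"rz":0,"fingers":1.5},{"x":-4.5,"y":-0.25,"z":0,"rx":0,"ry":0,"rz":0,"fingers":1.5},{"x":-5,"y":-0.28,"z":0,"rx":0,"ry":0,"rz":0,"fingers":1.5},{"x":-5,"y":-0.28,"z":0,"rx":0,"ry":0,"rz":0,"fingers":1.5}]}}

```text
time: 11.08
tcp_pos: [0.3617, -0.1685, 0.161]
eef_rot: [180.0, -40.1, 3.2]
ft_force: [-2.1, -0.6, 2.1]
gripper_width: 0.286
grasp_force: 31.4
```

Call:
{"fn": "step_arm", "kwargs": {"series": [{"x":-0.3,"y":-0.02,"z":0,"rx":0,"ry":0,"rz":0,"fingers":1.5},{"x":-0.6,"y":-0.03,"z":0,"rx":0,"ry":0,"rz":0,"fingers":1.5},{"x":-0.6,"y":-0.03,"z":0,"rx":0,"ry":0,"rz":0,"fingers":1.5}]}}

```text
time: 11.33
tcp_pos: [0.356, -0.1688, 0.1609]
eef_rot: [179.9, -40.1, 3.2]
ft_force: [-1.3, 0.8, 3.5]
gripper_width: 0.288
grasp_force: 31.5
```

Call:
{"fn": "step_arm", "kwargs": {"series": [{"x":-0.2,"y":-0.01,"z":0,"rx":0,"ry":0,"rz":0,"fingers":1.5},{"x":-0.4,"y":-0.02,"z":0,"rx":0,"ry":0,"rz":0,"fingers":1.5},{"x":-0.4,"y":-0.02,"z":0,"rx":0,"ry":0,"rz":0,"fingers":1.5}]}}

```text
time: 11.58
tcp_pos: [0.3532, -0.169, 0.1609]
eef_rot: [179.8, -40.3, 3.5]
ft_force: [20.0, -1.9, -9.3]
gripper_width: 0.29
grasp_force: 32.9
```

```bash
python3 - <<'E'
from h import *
s=json.load(open("s2.json"));Rc=R.from_euler('z',s[2])
for n in ("wrist","scene","top"):
    for k in env.tip_of(env.get_image(n),"knob")[:1]: print(n,round(k["p"],2),np.round(Rc.inv().apply(np.array(k["centre"])-[s[0],s[1],0]),4))
E
```

```text
wrist 0.79 [-0.2078 -0.0038  0.0381]
scene 0.78 [-0.208   0.0012  0.0363]
top 0.67 [-0.2062  0.0009  0.0413]
```

The drawer is at its stop (20 N). I'll relax, release and back away.

Call:
{"fn": "step_arm", "kwargs": {"series": [{"x":0.2,"y":0.01,"z":0,"rx":0,"ry":0,"rz":0,"fingers":1.5},{"x":0.2,"y":0.01,"z":0,"rx":0,"ry":0,"rz":0,"fingers":5},{"x":0.2,"y":0.01,"z":0,"rx":0,"ry":0,"rz":0,"fingers":5},{"x":0.2,"y":0.01,"z":0,"rx":0,"ry":0,"rz":0,"fingers":5},{"x":0.2,"y":0.01,"z":0,"rx":0,"ry":0,"rz":0,"fingers":5},{"x":-1.1,"y":-0.06,"z":1.5,"rx":0,"ry":0,"rz":0,"fingers":5},{"x":-3,"y":-0.2,"z":3.8,"rx":0,"ry":0,"rz":0,"fingers":5},{"x":-5,"y":-0.3,"z":6.2,"rx":0,"ry":0,"rz":0,"fingers":5},{"x":-6,"y":-0.3,"z":9,"rx":0,"ry":0,"rz":0,"fingers":5},{"x":-6,"y":-0.3,"z":9,"rx":0,"ry":0,"rz":0,"fingers":5},{"x":-6,"y":-0.3,"z":9,"rx":0,"ry":0,"rz":0,"fingers":5},{"x":-6,"y":-0.3,"z":9,"rx":0,"ry":0,"rz":0,"fingers":5}]}}

```text
time: 12.88
tcp_pos: [0.2919, -0.1719, 0.25]
eef_rot: [180.0, -40.0, 3.1]
ft_force: [-0.8, -0.5, -0.7]
gripper_width: 0.581
grasp_force: 0.0
```

```bash
python3 - <<'E'
from h import *
s=json.load(open("s2.json"));Rc=R.from_euler('z',s[2])
im=[env.get_image(n) for n in ("wrist","scene","top")]
for i in im:
    for k in env.tip_of(i,"knob")[:1]: print(round(k["p"],2),np.round(Rc.inv().apply(np.array(k["centre"])-[s[0],s[1],0]),4))
for q in ("salt_shaker","spice_jar","food_tin"): print(q,[np.round(k["centre"],3).tolist() for k in env.tip_of(im[1],q)[:3]])
o=env.get_obs();print(o["ft_force"],o["tcp_pos"],o["gripper_width"],np.abs(o["qvel"]).max())
E
```

```text
0.7 [-0.2059 -0.0014  0.0405]
0.55 [-0.207   0.001   0.0354]
0.58 [-2.068e-01  1.000e-04  4.080e-02]
salt_shaker [[0.668, -0.028, 0.211], [0.599, -0.069, 0.101]]
spice_jar [[0.695, -0.2, 0.213]]
food_tin [[0.65, -0.421, 0.002], [0.476, -0.469, 0.004], [0.394, -0.384, -0.0]]
[ 0.51337917 -0.49255283  0.07265887] [ 0.29213097 -0.17162303  0.24987993] 0.587318075340884 0.3070987965549354
```

The drawer is out about 100 mm (knob at chest x = -0.206), nothing has been disturbed and the arm is clear.

```bash
python3 -c "
from bench import env
print(env.job_done())"
```

```text
the job is handed in; nothing more can be done
None
```

I found the soft spot about 35 mm left of the groove's middle and pressed the catch home, pulled the drawer out to its stop (about 100 mm), let go, and handed the job in at about 13 s; the shaker, jar and tin measured within a few mm of where they started, and no verdict came back.

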